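Unload the locked test chassis

TASK

Unload the test chassis: turn its key a quarter turn to unlock it, swing the top panel fully open, then squeeze the retainer's two tabs and turn it a quarter turn until its bar is clear of the cartridges. Lift out every cartridge and put them all in the tray, each on the tray's floor and none on top of another. Then turn the retainer back to its locked position, shut the panel fully, lock it again with the key, and leave the other things on the bench where they are.

Things in the scene. Friction and masses are not known exactly. Their poses are not given: they have to be found in the camera images.
- chassis: fixed ivory box with blue sides, 177 x 266 mm, long side pointing away from the robot, hinge side to the left, handle side facing the tray. Origin on the bench under the retainer axis, 80 mm behind the front face; -x is its front (handle side), z up. Inside is a bay, x -74 to +91, y +-124 mm, with its deck at z = 30 mm and 6 mm walls up to z = 95 mm; the shut panel's upper face is at z = 137 mm
- panel (a joint): angle of the hinged top panel: 0 shut, 2.1 rad fully open, leaning back past upright over the hinge side. A 4 mm sheet with turned-down edges, 0.45 kg; the stiff hinge holds it wherever it is left; about 5 N at the handle moves it either way. It cannot rise while the cam latch is locked
- panel_hinge (a point): point on the panel's hinge line, which runs along the chassis y axis at chassis x = +97 mm, z = 97 mm. Its axes are the chassis axes when the panel is shut and turn with the panel
- panel_handle (a point): middle of the panel's handle, a round bar 12 mm thick, 90 mm long along chassis y, 39 mm clear of the panel's front edge on two short arms 80 mm apart, so that a finger fits behind it from above. From panel_hinge, in the panel's axes: x -222, y +55, z +20 mm; as the panel opens it swings up and over about the hinge
- key (a joint): turn of the key of the quarter-turn cam latch: 0 locked, 1.57 rad unlocked; grows anticlockwise seen from above (panel shut). Light friction, stays where it is left. The cam passes under a lip of the chassis only when the panel is fully shut
- key_grip (a point): middle of the key's flat upright bow, which stays in the lock on top of the panel: 36 mm wide, 10 mm thick, 26 mm high (this point 13 mm below its top, 9 mm above the round collar at its foot). Its x axis runs along the bow's width: along the chassis x axis when locked, along y when unlocked; z is the turning axis. Panel shut: chassis x -50, y -30, z 159 mm
- retainer (a joint): turn of the retainer in mid bay: 0 locked, its bar along chassis y over the ends of all the cartridges' ribs; 1.57 rad open, bar along chassis x, clear of them; grows anticlockwise from above. Locked, it turns no more than 0.15 rad unless both tabs are squeezed in 5 mm or more; squeeze them to turn it back too. Stays where left. Bar: 156 x 50 x 6 mm, z = 99 to 105 mm, waist 44 mm round
- retainer_grip (a point): point on the retainer's axis between its two black upright tabs, chassis x 0, y 0, z 121 mm. The tabs stand opposite each other along this point's x axis (chassis x when locked, y when open), outer faces 56 mm apart (42 fully squeezed, spring 2 to 7 N each), 24 mm wide, from z = 106 to 128 mm; outside them is free space down to z = 98 mm
- tab_a (a joint): how far the tab on the +x side is squeezed in, 0 to 0.007 m, springs back
- tab_b (a joint): the same for the tab on the -x side
- tray: loose black plastic tray to the right of the chassis, open, 210 x 180 mm, 22 mm high, 4 mm walls and floor, 0.7 kg. Origin at the centre of its underside, x along its long side, z up
- cartridge0: plug-in cartridge, about 0.16 kg: white block 55 (x) x 44 (y) x 35 mm high with a grey pull-rib on top, 50 long (x) and 12 mm thick (y), the rib's top 66 mm above the underside. Origin on its middle axis, 30 mm above the underside, z up through the rib. At the start it stands on the deck near chassis x +40, y +74 mm, aligned with the chassis; may be absent
- cartridge1: the same, starting near chassis x -40, y +74 mm; may be absent
- cartridge2: the same, starting near chassis x +40, y -74 mm; may be absent
- cartridge3: the same, starting near chassis x -40, y -74 mm; may be absent
- mouse: black computer mouse, 105 x 60 x 33 mm; a bystander, origin at the underside
- meter: yellow hand-held multimeter lying on its back, 170 x 80 x 32 mm; a bystander, origin at the underside
- driver: screwdriver lying on the bench; a bystander, origin at the underside
- spool: flat grey ring, an empty spool 90 mm across and 25 mm high; a bystander, origin at the underside
- mug: white mug, 80 mm across, 90 mm high; a bystander, origin at the underside
- partbox: small closed cardboard box, 70 x 110 x 45 mm; a bystander, origin at the underside

How it is judged (in metres and radians):
On the way, in this order (a step that is already met when the one before it is completed fails the run):
1. the key is turned to unlocked with the panel still shut (value of joint key above 1.3 rad and value of joint panel below 0.08 rad), for 0.1 s.
2. the panel is swung open (value of joint panel above 1.6 rad), for 0.2 s.
3. the retainer is turned clear of the cartridges (value of joint retainer above 1.3 rad), for 0.2 s.
4. every cartridge rests on the tray's floor, let go (x of cartridge0 in the frame of tray between -0.098 and 0.098 m and y of cartridge0 in the frame of tray between -0.083 and 0.083 m and z of cartridge0 in the frame of tray between 0 and 0.056 m and linear speed of each of cartridge0, cartridge1, cartridge2, cartridge3 below 0.03 m/s and contact force between each of cartridge0, cartridge1, cartridge2, cartridge3 and the fingers below 0.2 N and x of cartridge1 in the frame of tray between -0.098 and 0.098 m and y of cartridge1 in the frame of tray between -0.083 and 0.083 m and z of cartridge1 in the frame of tray between 0 and 0.056 m and x of cartridge2 in the frame of tray between -0.098 and 0.098 m and y of cartridge2 in the frame of tray between -0.083 and 0.083 m and z of cartridge2 in the frame of tray between 0 and 0.056 m and x of cartridge3 in the frame of tray between -0.098 and 0.098 m and y of cartridge3 in the frame of tray between -0.083 and 0.083 m and z of cartridge3 in the frame of tray between 0 and 0.056 m), for 0.2 s.
5. the retainer is turned back to locked, its tabs let out again (value of joint retainer below 0.18 rad and value of joint each of tab_a, tab_b below 0.003 m), for 0.2 s.
6. the panel is shut, the key still unlocked (value of joint panel below 0.04 rad and value of joint key above 1 rad), for 0.1 s.
7. the key is turned back to locked (value of joint panel below 0.04 rad and value of joint key below 0.2 rad), for 0.2 s.
At the end, for the whole second after the job is handed in: panel shut (under 0.04 rad) and key locked (under 0.2 rad), retainer locked (under 0.18 rad), and every present cartridge at rest in the tray, its origin inside the tray's outline and under 56 mm above the tray's underside (so not on another one) (all of step 4 and all of step 7 and value of joint retainer below 0.18 rad); the robot touches nothing.
It fails at once if another thing on the bench is displaced by more than 5 cm (distance of any of mouse, meter, driver, spool, mug, partbox from where it was at the start of the episode above 0.05 m).
Of cartridge0, cartridge1, cartridge2, cartridge3 only 2 to 4 are there at a start; the rules pass over those that are not, and their reading is None.
At some moment in a run one of tray may be knocked a few centimetres aside while the robot is not near it.
Once in a run the grip may slacken for a moment while it holds something.
It also fails if it takes over 210 s, if anything falls off the work surface, if the arm or the gripper's body presses on something with over 40 N, if the wrist force passes 120 N, or if a joint passes its speed limit or range.

ROBOT

A 6-joint arm with a two-finger parallel gripper is mounted at the origin on the work surface. World frame = base frame: x ahead of the robot, y to its left, z up, the work surface at z = 0. Lengths are in mm, angles in degrees, forces in N, time in s.
With the tool pointing down it reaches from about 325 to 900 mm from the base axis. Payload 3.5 kg.
Tool frame: the origin (TCP) lies midway between the tips of the shut fingers; the grasp point (between the pads) lies 19 mm behind it (manip.tcp_to_grasp is the distance from the TCP to the grasp point, in mm); z points along the fingers, y is the direction in which the jaws open and shut (so a half turn about z gives the same grasp; the last joint's range is limited). The gripper opens to 85 mm and grips with 20 to 120 N. Pads are 22 mm wide; open, the fingers measure 114 mm over their backs; the gripper's body (76 mm by 85 mm) begins 54 mm behind the grasp point. The pads swing forward as they close: fully open they stand 13 mm farther back than shut.
Start: joints at [62.601, 15.837, -1.513, 72.651, 0, 84.076], TCP at [228.81, 581.608, 231.313] pointing down, gripper open.
Joint ranges: [-178.77, 178.77], [-48.84, 107.48], [-61.69, 71.31], [-111.58, 123.2], [-90, 87.43], [-180, 180]. Speed limits (degrees/s): [147.25, 147.25, 180, 180, 180, 180].

INTERFACE

Orientations are given as a 3x3 rotation matrix whose columns are the frame's x, y, z axes.
In Python, from bench import manip gives the robot as it stands. The module is installed in compiled form; this text tells all that it offers.
- The arm moves only by the tool move_arm, never from a script. Its argument "motion" is one flat list of numbers, 4 for each row, row after row: the shift along the tool's x, y, z in m, then the turn about the tool's z in degrees. In form: [x, y, z, roll, x, y, z, roll, ...]. A call has 1 to 20 rows; each row is the pose to reach, as a shift and turn from the pose measured when the call began, along the tool's axes at that moment; what a row does not reach only later rows make up. A row lasts 1/12 s, in which the tool goes at most 41.7 mm and 7.16 degrees, less where a joint would pass 70% of its speed; a pose out of reach is approached as far as the arm can. A call with a gripper value outside its range is refused whole. "jaw" is the opening, from 0 (shut) to 1 (fully open), set as the call begins (left out, the last holds). The fingers move at their own pace and stop on an object; "newtons" is the grip in N (left out, the last holds). Time passes only in rows, so rows that repeat a pose let the fingers close. It gives the time, the measured TCP pose, the force and the opening at its end, in the units of the state.
- manip.state(): the state, without advancing time (a new reading comes with each control period).
- manip.capture(name): name is "side" or "top" or "wrist"; returns the picture (420x560x3 uint8, red, green, blue); there is no depth.
- manip.camera_model(name): a dict with "camera_matrix" (3x3 intrinsics, pixels), "R" (3x3) and "t" (3): a world point X has camera coordinates R X + t. Camera axes: x right, y down, z forward; pixel columns grow to the right and rows downward; lengths in mm; the calibration is good to about 2 mm. A picture is of the moment at which its call begins: read the wrist's pose just before it. camera_model takes no time and is no camera call; for the wrist camera it gives the pose at the moment of the call.
- manip.finish_job(): hands the job in, once; it reports no verdict.
The state is a dict: "time_s": time; "qpos": joint angles; "dq": joint speeds; "tau": joint torques, N m; "tcp_pos": TCP position; "tcp_rot": TCP orientation; "contact_force": force on the tool from outside, world axes, zero at the start; "ft_torque": the same for the moment, N m; "grip_width": finger opening in mm.
Only numpy, scipy, OpenCV 4.12 (cv2) and the standard library are available. Lean on these libraries where they do the work, as an engineer would, in place of code of your own. Each camera call takes 0.05 s, during which the arm holds its last target. There are 200 camera calls.

## Working session

There is one attempt and no reset: what is moved stays moved. The work goes in short steps, Python scripts to look and compute and a tool call to move; the robot and the scene stay as the last step left them, time stands still between calls to the robot, and variables do not carry over. Pictures are saved under pics/ and viewed, about 12 in all and at most 16, crops included, and the job is handed in when it is done.

Besides the shell and the picture viewer there is one more tool, called as name(argument=value, ...) on one line, values as JSON. move_arm: Moves the arm, as the interface text tells. Its arguments: {"type":"object","properties":{"motion":{"type":"array","items":{"type":"number"}},"jaw":{"type":"number"},"newtons":{"type":"number"}},"required":["motion"]}

```bash
mkdir -p pics
python3 - <<'E'
from bench import manip
import cv2
for n in("top","side"):
    cv2.imwrite(f"pics/{n}0.png",manip.capture(n)[:,:,::-1])
    m=manip.camera_model(n);print(n,m)
s=manip.state();print(s)
print(manip.tcp_to_grasp)
E
```

```text
top {'camera_matrix': array([[401.93124502,   0.        , 281.71195278],
       [  0.        , 401.93124502, 204.69439852],
       [  0.        ,   0.        ,   1.        ]]), 'R': array([[ 0.0077571 , -0.99994603,  0.00691176],
       [-0.99292107, -0.00852148, -0.11846999],
       [ 0.1185225 , -0.00594384, -0.99293358]]), 't': array([  -9.60514259,  592.24888313, 1117.4596993 ])}
side {'camera_matrix': array([[526.50199974,   0.        , 288.98557228],
       [  0.        , 526.50199974, 213.00863763],
       [  0.        ,   0.        ,   1.        ]]), 'R': array([[ 0.69920833, -0.71489356, -0.00590851],
       [-0.50630542, -0.48932804, -0.7100795 ],
       [ 0.50474006,  0.49948501, -0.70409672]]), 't': array([-409.11730965,  372.77128215, 1306.01873401])}
{'time_s': 0.1, 'qpos': array([ 6.26019353e+01,  1.58762936e+01, -1.58942222e+00,  7.26516088e+01,
       -5.65546382e-04,  8.40747664e+01]), 'dq': array([ 0.02713915, -0.04353316,  0.22238949,  0.06252069, -0.03587322,
       -0.02045135]), 'tau': array([ 2.39841829e-04, -4.46707356e+01,  2.96128303e+01,  8.49494274e-03,
       -1.07607204e-04,  9.68578604e-06]), 'tcp_pos': array([228.48085205, 580.98009567, 230.25021404]), 'tcp_rot': array([[-9.30591163e-01,  3.66059034e-01, -9.33525676e-04],
       [ 3.66060168e-01,  9.30589400e-01, -1.82255250e-03],
       [ 2.01567292e-04, -2.03777782e-03, -9.99997903e-01]]), 'contact_force': array([-0.75333302, -0.56325557, -0.77999179]), 'ft_torque': array([-0.02266506, -0.01077722,  0.00233076]), 'grip_width': 85.32799305561292}
18.700000000000003
```

View pics/top0.png

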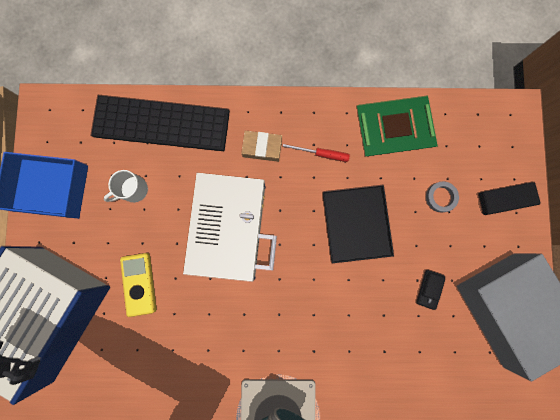

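View pics/side0.png

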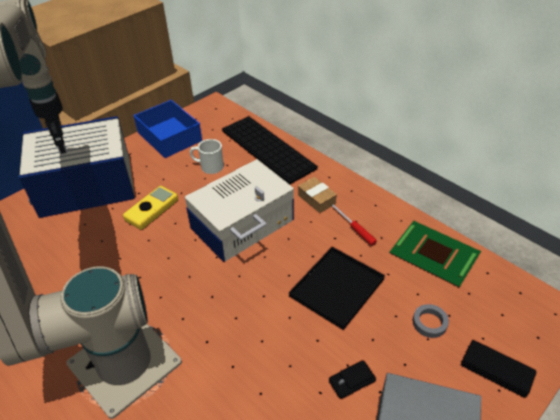

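Top view: the chassis panel has corners near (197,174), (265,180), (252,281) and (184,274). The handle is at (265,252), the key at (247,216), and the tray around (358,224). So chassis +x points to world +y, and the tray is to the right.

```bash
cat > h.py <<'E'
import numpy as np, cv2, json
from bench import manip
def ray(n,px,z,m=None):
    m=m or manip.camera_model(n); R=m["R"]; c=-R.T@m["t"]
    px=np.atleast_2d(px).astype(float)
    d=np.c_[px,np.ones(len(px))]@np.linalg.inv(m["camera_matrix"]).T@R
    return c+d*((z-c[2])/d[:,2])[:,None]
def proj(m,X):
    p=(m["R"]@np.atleast_2d(X).T+m["t"][:,None]).T@m["camera_matrix"].T
    return p[:,:2]/p[:,2:]
def rect(n,mask,z,m=None):
    c=max(cv2.findContours(mask.astype(np.uint8),0,2)[0],key=cv2.contourArea)
    w=ray(n,c[:,0,:],z,m)[:,:2].astype(np.float32)
    return cv2.minAreaRect(w),cv2.boundingRect(c)
def move(target,yaw=None):
    """world target of TCP (mm), yaw of tool y axis (deg, mod 180): shift in tool axes + roll"""
    s=manip.state();R=s["tcp_rot"];d=R.T@(np.array(target)-s["tcp_pos"])/1000
    y=np.degrees(np.arctan2(R[1,1],R[0,1])); r=None
    if yaw is not None: r=round(-(((yaw-y)+90)%180-90),2)
    print("shift",d.round(4),"roll",r,"yaw",y.round(2),"q6",s["qpos"][5].round(1),"tcp",s["tcp_pos"].round(1),"t",s["time_s"],"F",s["contact_force"].round(1),"w",round(s["grip_width"],1))
try: CH=json.load(open("ch.json"))
except Exception: CH=None
def ch(p):
    a=np.radians(CH["yaw"]);c,s=np.cos(a),np.sin(a)
    return np.array([CH["o"][0]+c*p[0]-s*p[1],CH["o"][1]+s*p[0]+c*p[1],p[2]])
E
python3 - <<'E'
from h import *
im=cv2.imread("pics/top0.png");hsv=cv2.cvtColor(im,cv2.COLOR_BGR2HSV)
w=((hsv[...,1]<40)&(hsv[...,2]>170)).astype(np.uint8);w[:160]=0;w[300:]=0;w[:,:175]=0;w[:,275:]=0
w=cv2.morphologyEx(w,cv2.MORPH_CLOSE,np.ones((9,9)));w=cv2.morphologyEx(w,cv2.MORPH_OPEN,np.ones((15,15)))
print(rect("top",w,137))
b=(hsv[...,2]<70).astype(np.uint8);b[:170]=0;b[275:]=0;b[:,:310]=0;b[:,405:]=0
print(rect("top",b,22),rect("top",b,4))
print("key",ray("top",[[247,216]],159),"handle",ray("top",[[272,252]],117))
E
```

```text
(((523.6461791992188, 144.28567504882812), (180.6891632080078, 264.2201843261719), 84.47615814208984), (185, 174, 77, 106))
(((541.210693359375, -223.6195068359375), (206.93661499023438, 180.29417419433594), 6.900350570678711), (323, 185, 71, 78)) (((542.5403442382812, -227.12847900390625), (210.15380859375, 183.0972137451172), 6.90032958984375), (323, 185, 71, 78))
key [[547.76896667  84.18359527 159.        ]] handle [[457.24076759  20.25236969 117.        ]]
```

```bash
echo '{"o":[522.8,135.8],"yaw":84.5}'>ch.json
python3 - <<'E'
from h import *
k=ch([-50,-30,250]);print(k,ch([-125,55,117]));move(k,84.5-90)
E
```

```text
[547.86959833  83.15481751 250.        ] [456.07249002  16.64699159 117.        ]
shift [-0.4795 -0.3464 -0.0191] roll 74.03 yaw 68.53 q6 84.1 tcp [228.5 581.  230.3] t 0.1 F [-0.8 -0.6 -0.8] w 85.3
```

move_arm(motion=[-0.02,-0.015,-0.03,0,-0.48,-0.346,-0.02,74,-0.48,-0.346,-0.02,74,-0.48,-0.346,-0.02,74,-0.48,-0.346,-0.02,74,-0.48,-0.346,-0.02,74,-0.48,-0.346,-0.02,74,-0.48,-0.346,-0.02,74,-0.48,-0.346,-0.02,74,-0.48,-0.346,-0.02,74,-0.48,-0.346,-0.02,74,-0.48,-0.346,-0.02,74,-0.48,-0.346,-0.02,74,-0.48,-0.346,-0.02,74,-0.48,-0.346,-0.02,74,-0.48,-0.346,-0.02,74,-0.48,-0.346,-0.02,74,-0.48,-0.346,-0.02,74,-0.48,-0.346,-0.02,74,-0.48,-0.346,-0.02,74], jaw=0.5)

```text
time_s: 1.77
tcp_pos: [547.7, 84.5, 250.8]
tcp_rot: [[0.094, 0.996, -0.001], [0.996, -0.094, -0.002], [-0.002, -0.001, -1.0]]
contact_force: [0.1, 0.3, 0.8]
grip_width: 42.6
```

Run:
```python
from h import *
m=manip.camera_model("wrist");im=manip.capture("wrist")
cv2.imwrite("pics/w1.png",im[:,:,::-1])
for p in ([-50,-30,159],[-50,-30,172],[-50-18,-30,172],[-50+18,-30,172],[-80,-133,137],[97,-133,137],[-80,133,137],[97,133,137]): print(p,proj(m,ch(p)).round(0))
move(ch([-50,-30,143]),-5.5)
```

```text
[-50, -30, 159] [[277. 215.]]
[-50, -30, 172] [[277. 221.]]
[-68, -30, 172] [[277. 248.]]
[-32, -30, 172] [[278. 194.]]
[-80, -133, 137] [[417. 244.]]
[97, -133, 137] [[451. -30.]]
[-80, 133, 137] [[ 57. 243.]]
[97, 133, 137] [[  6. -31.]]
shift [-0.0011  0.0003  0.1079] roll 0.14 yaw -5.36 q6 97.5 tcp [547.8  84.5 250.9] t 1.8167 F [ 0.4 -0.8 -0.1] w 42.8
```

View pics/w1.png

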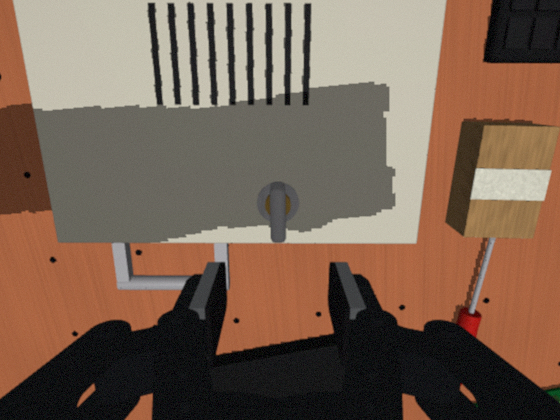

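The wrist view matches my chassis frame within about 2 px: the panel corner is at (417,242), where I predicted (417,244). The key bow is at (278,212), so I'll descend on it now.

move_arm(motion=[0,0,0.04,0,0,0,0.08,0,0,0,0.098,0,0,0,0.098,0,0,0,0.098,0], jaw=0.4)

```text
time_s: 2.23
tcp_pos: [546.4, 85.0, 152.2]
tcp_rot: [[0.092, 0.996, -0.004], [0.996, -0.092, -0.002], [-0.002, -0.004, -1.0]]
contact_force: [-0.2, 0.4, 0.7]
grip_width: 34.2
```

move_arm(motion=[0,0,0,0,0,0,0,0,0,0,0,0,0,0,0,0,0,0,0,0,0,0,0,0,0,0,0,0,0,0,0,0], jaw=0, newtons=40)

```text
time_s: 2.9
tcp_pos: [548.0, 85.4, 154.6]
tcp_rot: [[0.092, 0.996, 0.0], [0.996, -0.092, -0.001], [-0.001, 0.0, -1.0]]
contact_force: [-1.6, 0.8, 7.1]
grip_width: 8.4
```

move_arm(motion=[0,0,0,-7,0,0,0,-14,0,0,0,-21,0,0,0,-28,0,0,0,-35,0,0,0,-42,0,0,0,-49,0,0,0,-56,0,0,0,-63,0,0,0,-70,0,0,0,-77,0,0,0,-84,0,0,0,-90,0,0,0,-91,0,0,0,-91,0,0,0,-91,0,0,0,-91])

```text
time_s: 4.32
tcp_pos: [547.5, 85.0, 154.7]
tcp_rot: [[-0.997, 0.077, -0.001], [0.077, 0.997, -0.002], [0.001, -0.002, -1.0]]
contact_force: [-3.9, -1.6, 1.7]
grip_width: 9.0
```

move_arm(motion=[0,0,0,0,0,0,0,0,0,0,0,0,0,0,0,0,0,0,-0.04,0,0,0,-0.08,0,0,0,-0.1,0,0,0,-0.1,0], jaw=0.4)

```text
time_s: 4.98
tcp_pos: [551.8, 85.5, 261.3]
tcp_rot: [[-0.997, 0.077, 0.011], [0.077, 0.997, -0.001], [-0.011, 0.0, -1.0]]
contact_force: [0.7, 0.8, 0.9]
grip_width: 34.3
```

Run:
```python
from h import *
m=manip.camera_model("wrist");im=manip.capture("wrist")
cv2.imwrite("pics/w2.png",im[:,:,::-1])
print(proj(m,ch([-125,55,117])))
move(ch([-125,55,200]),84.5)
```

```text
[[170.10895432  68.03415155]]
shift [ 0.0891 -0.0758  0.0578] roll 1.11 yaw 85.61 q6 6.6 tcp [550.3  85.4 258.4] t 5.0333 F [ 1.2 -0.2 -0.8] w 34.3
```

View pics/w2.png

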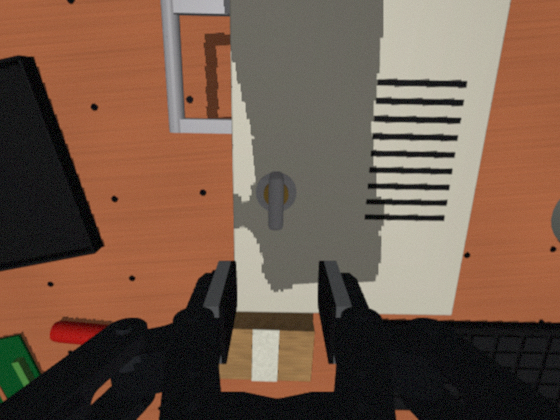

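The key bow now runs along chassis y at (276,200), so it is unlocked. The handle middle is at about (174,66), which is +2 mm in x from my prediction. Next I'll grip the handle.

move_arm(motion=[0.03,-0.025,0,1,0.06,-0.05,0.02,1,0.089,-0.074,0.05,1,0.089,-0.074,0.08,1,0.089,-0.074,0.12,1,0.089,-0.074,0.15,1,0.089,-0.074,0.159,1,0.089,-0.074,0.159,1,0.089,-0.074,0.159,1], jaw=0.45)

```text
time_s: 5.78
tcp_pos: [456.9, 18.4, 98.7]
tcp_rot: [[-0.996, 0.094, 0.006], [0.094, 0.996, -0.001], [-0.006, -0.0, -1.0]]
contact_force: [1.1, -0.4, 0.7]
grip_width: 38.4
```

move_arm(motion=[0,0,0,0,0,0,0,0,0,0,0,0,0,0,0,0,0,0,0,0,0,0,0,0,0,0,0,0], jaw=0, newtons=30)

```text
time_s: 6.37
tcp_pos: [459.1, 18.1, 100.7]
tcp_rot: [[-0.996, 0.094, 0.011], [0.094, 0.996, -0.002], [-0.011, -0.001, -1.0]]
contact_force: [-0.3, -1.1, 6.5]
grip_width: 10.7
```

Run:
```python
from h import *
move(ch([-123,55,98]),84.5)
s=manip.state();R=s["tcp_rot"]
t0=0;p0=None
for th in np.linspace(0,2.08,20):
    c=np.array([97-222*np.cos(th)+20*np.sin(th),55,97+222*np.sin(th)+20*np.cos(th)])
    p=ch(c)
    if p0 is None:p0=p
    print(round(th,2),(R.T@(p-p0)/1000).round(3))
```

```text
shift [0.0029 0.0003 0.0027] roll 0.12 yaw 84.62 q6 -0.4 tcp [459.1  18.1 100.7] t 6.3667 F [-0.3 -1.1  6.5] w 10.7
0.0 [0. 0. 0.]
0.11 [-0.     0.003 -0.024]
0.22 [-0.001  0.01  -0.048]
0.33 [-0.001  0.018 -0.071]
0.44 [-0.001  0.029 -0.092]
0.55 [-0.001  0.043 -0.113]
0.66 [-0.002  0.058 -0.131]
0.77 [-0.002  0.076 -0.148]
0.88 [-0.002  0.095 -0.163]
0.99 [-0.002  0.116 -0.176]
1.09 [-0.002  0.138 -0.187]
1.2 [-0.002  0.161 -0.195]
1.31 [-0.003  0.185 -0.2  ]
1.42 [-0.003  0.209 -0.203]
1.53 [-0.003  0.233 -0.203]
1.64 [-0.003  0.258 -0.2  ]
1.75 [-0.003  0.281 -0.195]
1.86 [-0.003  0.305 -0.187]
1.97 [-0.003  0.327 -0.177]
2.08 [-0.002  0.348 -0.164]
```

move_arm(motion=[0,0.001,-0.012,0,0,0.003,-0.024,0,0,0.006,-0.036,0,0,0.01,-0.048,0,-0.001,0.014,-0.06,0,-0.001,0.018,-0.071,0,-0.001,0.024,-0.082,0,-0.001,0.029,-0.092,0,-0.001,0.036,-0.103,0,-0.001,0.043,-0.113,0,-0.002,0.05,-0.122,0,-0.002,0.058,-0.131,0,-0.002,0.067,-0.14,0,-0.002,0.076,-0.148,0,-0.002,0.085,-0.156,0,-0.002,0.095,-0.163,0,-0.002,0.106,-0.17,0,-0.002,0.116,-0.176,0,-0.002,0.116,-0.176,0,-0.002,0.116,-0.176,0])

```text
time_s: 8.03
tcp_pos: [470.4, 132.8, 281.5]
tcp_rot: [[-0.996, 0.094, 0.014], [0.094, 0.996, -0.005], [-0.015, -0.004, -1.0]]
contact_force: [-5.5, -7.4, 16.4]
grip_width: 10.7
```

Run:
```python
from h import *
move(ch([-123,55,98]),84.5)
s=manip.state();R=s["tcp_rot"]
hd=lambda th: ch([97-222*np.cos(th)+20*np.sin(th),55,97+222*np.sin(th)+20*np.cos(th)])
a=np.radians(84.5);v=s["tcp_pos"]-ch([0,0,0]);cx=v[0]*np.cos(a)+v[1]*np.sin(a)
print("th est",np.arctan2(s["tcp_pos"][2]+18.7-97,97-cx)-np.arctan2(20,222),np.hypot(s["tcp_pos"][2]+18.7-97,97-cx))
for th in np.linspace(0.99,2.08,11): print(round(th,2),(R.T@(hd(th)+[0,0,-18.7]-s["tcp_pos"])/1000).round(3))
```

```text
shift [ 0.0061 -0.1142  0.1838] roll 0.13 yaw 84.63 q6 13.8 tcp [470.4 132.8 281.5] t 8.0333 F [-5.5 -7.4 16.4] w 10.7
th est 1.003830454928508 228.69204857150217
0.99 [ 0.003 -0.     0.007]
1.1 [ 0.003  0.022 -0.004]
1.21 [ 0.003  0.045 -0.012]
1.32 [ 0.003  0.069 -0.017]
1.43 [ 0.003  0.093 -0.02 ]
1.54 [ 0.003  0.117 -0.02 ]
1.64 [ 0.003  0.141 -0.017]
1.75 [ 0.003  0.165 -0.012]
1.86 [ 0.003  0.188 -0.005]
1.97 [0.003 0.21  0.006]
2.08 [0.003 0.231 0.018]
```

move_arm(motion=[0,0.011,-0.003,0,0.001,0.022,-0.005,0,0.001,0.033,-0.009,0,0.002,0.045,-0.012,0,0.002,0.057,-0.015,0,0.003,0.069,-0.017,0,0.003,0.081,-0.019,0,0.003,0.093,-0.02,0,0.003,0.105,-0.02,0,0.003,0.117,-0.02,0,0.003,0.129,-0.019,0,0.003,0.141,-0.017,0,0.003,0.153,-0.015,0,0.003,0.165,-0.012,0,0.003,0.177,-0.009,0,0.003,0.188,-0.005,0,0.003,0.199,0.0,0,0.003,0.21,0.006,0,0.003,0.221,0.012,0,0.003,0.231,0.018,0])

```text
time_s: 9.7
tcp_pos: [492.4, 364.3, 265.1]
tcp_rot: [[-0.995, 0.094, 0.022], [0.094, 0.996, -0.004], [-0.022, -0.002, -1.0]]
contact_force: [7.0, -3.1, 0.9]
grip_width: 10.4
```

move_arm(motion=[0,0,0,0,0,0,0,0,0,0,0,0])

```text
time_s: 9.95
tcp_pos: [492.4, 364.6, 264.9]
tcp_rot: [[-0.995, 0.094, 0.022], [0.094, 0.996, -0.004], [-0.022, -0.002, -1.0]]
contact_force: [3.9, 0.9, -4.5]
grip_width: 10.9
```

Run:
```python
from h import *
s=manip.state()
a=np.radians(84.5);v=s["tcp_pos"]-ch([0,0,0]);cx=v[0]*np.cos(a)+v[1]*np.sin(a)
print("th est",np.arctan2(s["tcp_pos"][2]+18.7-97,97-cx)-np.arctan2(20,222),np.hypot(s["tcp_pos"][2]+18.7-97,97-cx),s)
im=manip.capture("side");cv2.imwrite("pics/s3.png",cv2.resize(im[120:300,120:360,::-1],None,fx=2.5,fy=2.5))
```

```text
th est 2.0815672495848694 226.21622913355836 {'time_s': 9.95, 'qpos': array([30.87220639, 13.09460934, -1.0050219 , 74.91943819, -0.82870778,
       36.26237356]), 'dq': array([-0.29932121, -0.44848931, -0.22337082,  0.01501521,  0.15578631,
       -0.18170491]), 'tau': array([  1.47340201, -45.76165795,  30.99269629,   1.06404819,
         0.552419  ,  -0.05012878]), 'tcp_pos': array([492.40352707, 364.6135212 , 264.92527786]), 'tcp_rot': array([[-0.99531923,  0.09407769,  0.0221139 ],
       [ 0.09402014,  0.99556368, -0.00363035],
       [-0.02235733, -0.00153421, -0.99974887]]), 'contact_force': array([ 3.8610038 ,  0.89317858, -4.545934  ]), 'ft_torque': array([-0.06218096, -0.74043526, -0.04904274]), 'grip_width': 10.85715693710836}
```

View pics/s3.png

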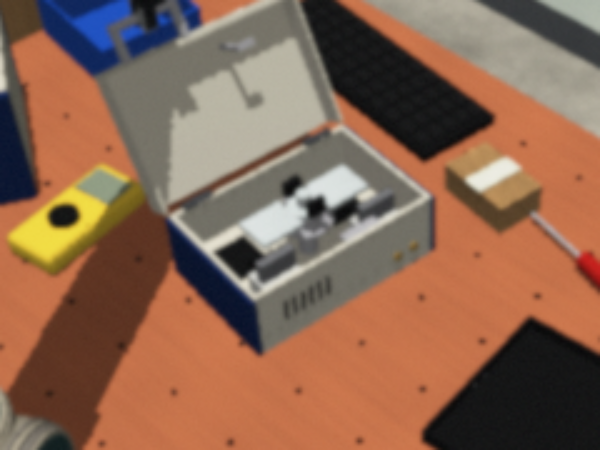

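The side view shows the panel leaning back past upright. Cartridges and the retainer are visible in the bay. I'll release the handle and go above the retainer.

move_arm(motion=[0,0,0,0,0,0,0,0,0,0,0,0,0,0,-0.02,0,0,0,-0.05,0,0,0,-0.07,0,-0.005,-0.04,-0.07,0,-0.01,-0.08,-0.07,0,-0.01,-0.12,-0.06,0,-0.01,-0.16,-0.04,0,-0.01,-0.2,-0.02,0,-0.01,-0.23,0,0,-0.01,-0.23,0,0,-0.01,-0.23,0,0], jaw=0.45)

```text
time_s: 11.17
tcp_pos: [478.8, 133.0, 264.5]
tcp_rot: [[-0.995, 0.098, 0.019], [0.098, 0.995, -0.003], [-0.019, -0.001, -1.0]]
contact_force: [-0.3, 1.1, -0.0]
grip_width: 38.6
```

Run:
```python
from h import *
m=manip.camera_model("wrist");im=manip.capture("wrist")
cv2.imwrite("pics/w4.png",im[:,:,::-1])
for p in ([0,0,128],[28,0,128],[-28,0,128],[0,78,105],[0,-78,105],[40,74,96],[-40,74,96],[40,-74,96],[-40,-74,96]):print(p,proj(m,ch(p)).round())
move(ch([0,0,104]),84.5)
```

```text
[0, 0, 128] [[285. 243.]]
[28, 0, 128] [[320. 243.]]
[-28, 0, 128] [[251. 243.]]
[0, 78, 105] [[285. 142.]]
[0, -78, 105] [[284. 310.]]
[40, 74, 96] [[334. 145.]]
[-40, 74, 96] [[237. 145.]]
[40, -74, 96] [[326. 301.]]
[-40, -74, 96] [[242. 301.]]
shift [-0.0385  0.0057  0.1628] roll -0.01 yaw 84.49 q6 13.9 tcp [480.4 134.2 266. ] t 11.2167 F [-0.7  0.8  1. ] w 38.9
```

View pics/w4.png

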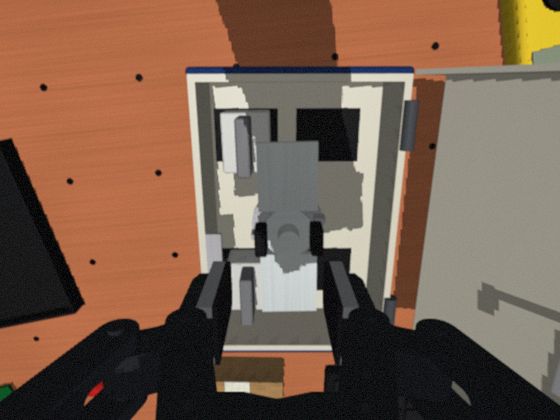

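The retainer is at (289,235) with its tabs left and right. The ribs seem to run along chassis y, so I'll enlarge the picture to be sure.

Run:
```python
import cv2
im=cv2.imread("pics/w4.png");cv2.imwrite("pics/w4c.png",cv2.resize(im[90:340,180:410],None,fx=2.4,fy=2.4,interpolation=2))
```

```text
(no output)
```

View pics/w4c.png

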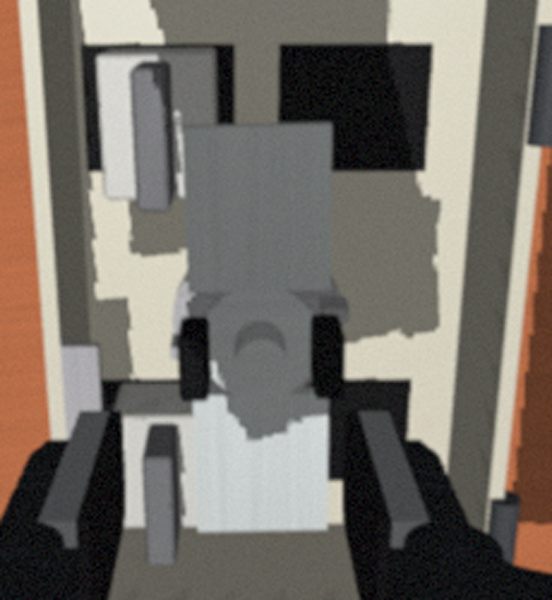

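The crop confirms that only two cartridges are present, both on the -x side. Their ribs run along chassis y: the upper at (150,130) and the lower at (162,490). So the jaws must close along chassis x. Next is the retainer.

```bash
echo '{"o":[522.0,138.4],"yaw":84.5}'>ch.json
python3 - <<'E'
from h import *
move(ch([0,0,104]),84.5)
E
```

```text
shift [-0.0374  0.0082  0.1628] roll -0.01 yaw 84.49 q6 13.9 tcp [480.4 134.2 266. ] t 11.2167 F [-0.7  0.8  1. ] w 38.9
```

move_arm(motion=[-0.02,0.004,0,0,-0.037,0.008,0.01,0,-0.037,0.008,0.04,0,-0.037,0.008,0.07,0,-0.037,0.008,0.1,0,-0.037,0.008,0.12,0,-0.037,0.008,0.14,0,-0.037,0.008,0.155,0,-0.037,0.008,0.163,0,-0.037,0.008,0.163,0,-0.037,0.008,0.163,0], jaw=1)

```text
time_s: 12.13
tcp_pos: [522.6, 139.3, 104.8]
tcp_rot: [[-0.995, 0.095, 0.024], [0.095, 0.996, -0.002], [-0.024, 0.0, -1.0]]
contact_force: [0.8, 1.1, -0.3]
grip_width: 85.6
```

move_arm(motion=[0,0,0,0,0,0,0,0,0,0,0,0,0,0,0,0,0,0,0,0,0,0,0,0,0,0,0,0], jaw=0, newtons=40)

```text
time_s: 12.72
tcp_pos: [524.0, 137.5, 107.7]
tcp_rot: [[-0.995, 0.096, 0.027], [0.096, 0.995, -0.006], [-0.028, -0.004, -1.0]]
contact_force: [-3.9, -6.1, 11.6]
grip_width: 39.8
```

move_arm(motion=[0,0,0,-7,0,0,0,-14,0,0,0,-21,0,0,0,-28,0,0,0,-35,0,0,0,-42,0,0,0,-49,0,0,0,-56,0,0,0,-63,0,0,0,-70,0,0,0,-77,0,0,0,-84,0,0,0,-90,0,0,0,-91,0,0,0,-91,0,0,0,-91])

```text
time_s: 14.05
tcp_pos: [523.1, 138.1, 107.9]
tcp_rot: [[-0.081, -0.996, 0.025], [-0.997, 0.081, -0.004], [0.002, -0.026, -1.0]]
contact_force: [-2.9, 3.1, 4.9]
grip_width: 39.5
```

move_arm(motion=[0,0,0,0,0,0,0,0,0,0,0,0,0,0,0,0,0,0,0,0,0,0,-0.03,0,0,0,-0.06,0,0,0,-0.1,0,0,0,-0.13,0,0,0,-0.16,0,0,0,-0.16,0], jaw=1)

```text
time_s: 14.97
tcp_pos: [523.4, 139.3, 275.9]
tcp_rot: [[-0.081, -0.996, 0.039], [-0.997, 0.081, -0.003], [-0.0, -0.039, -0.999]]
contact_force: [0.9, 0.6, -0.2]
grip_width: 85.3
```

Run:
```python
from h import *
m=manip.camera_model("wrist");im=manip.capture("wrist")
cv2.imwrite("pics/w5.png",im[:,:,::-1])
for p in ([0,0,128],[0,28,128],[0,-28,128],[78,0,105],[-78,0,105],[-40,74,96],[-40,-74,96]):print(p,proj(m,ch(p)).round())
move(ch([-40,-74,200]),84.5)
print(m)
```

```text
[0, 0, 128] [[286. 189.]]
[0, 28, 128] [[321. 190.]]
[0, -28, 128] [[251. 188.]]
[78, 0, 105] [[284. 265.]]
[-78, 0, 105] [[289.  86.]]
[-40, 74, 96] [[375. 135.]]
[-40, -74, 96] [[201. 132.]]
shift [ 0.0418 -0.0707  0.0753] roll -89.14 yaw 175.36 q6 -77.1 tcp [522.2 139.1 272.8] t 15.0167 F [0.4 0.4 0. ] w 85.4
{'camera_matrix': array([[374.80280865,   0.        , 276.99978921],
       [  0.        , 374.80280865, 208.02354724],
       [  0.        ,   0.        ,   1.        ]]), 'R': array([[-0.99604154,  0.08007647, -0.03858777],
       [ 0.06498896,  0.95220318,  0.29847202],
       [ 0.06064398,  0.29478275, -0.953638  ]]), 't': array([ 520.89114888, -219.30984429,  349.02733015])}
```

View pics/w5.png

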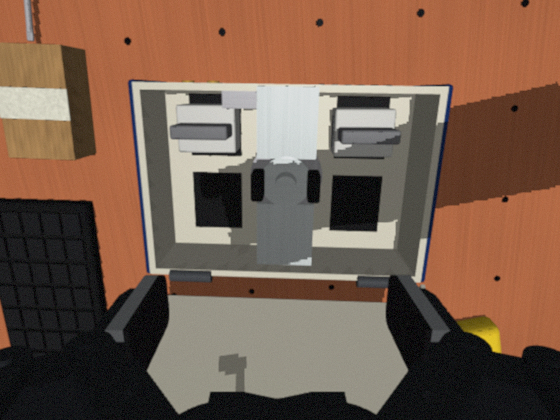

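The retainer is open with its bar along chassis x. The two cartridges have ribs at (201,130) and (368,135), and both +x sockets are empty.

Run:
```python
from h import *
r=ray("wrist",[[201,130],[369,135]],96);print(r)
a=np.radians(84.5);E=np.array([[np.cos(a),np.sin(a)],[-np.sin(a),np.cos(a)]])
print((r[:,:2]-CH["o"])@E.T)
move([*r[0,:2],130],84.5); move([*r[0,:2],69],84.5)
```

```text
[[588.82191495  89.36020199  96.        ]
 [448.47377431 104.28685545  96.        ]]
[[-42.40943178 -71.21453645]
 [-41.00327083  69.91812552]]
shift [ 0.0441 -0.0654  0.1452] roll -89.14 yaw 175.36 q6 -77.1 tcp [522.2 139.1 272.8] t 15.0167 F [0.4 0.4 0. ] w 85.4
shift [ 0.0441 -0.0632  0.2061] roll -89.14 yaw 175.36 q6 -77.1 tcp [522.2 139.1 272.8] t 15.0167 F [0.4 0.4 0. ] w 85.4
```

move_arm(motion=[0.044,-0.066,0.03,91,0.044,-0.066,0.06,91,0.044,-0.066,0.09,91,0.044,-0.066,0.1,91,0.044,-0.066,0.1,91,0.044,-0.066,0.1,91,0.044,-0.066,0.1,91,0.044,-0.066,0.1,91,0.044,-0.066,0.1,91,0.044,-0.066,0.1,91,0.044,-0.066,0.1,91,0.044,-0.066,0.1,91,0.044,-0.066,0.1,91,0.044,-0.066,0.1,91,0.044,-0.066,0.1,91], jaw=0.3)

```text
time_s: 16.27
tcp_pos: [587.2, 89.5, 174.0]
tcp_rot: [[-0.995, 0.096, 0.033], [0.096, 0.995, -0.004], [-0.034, -0.0, -0.999]]
contact_force: [0.1, -0.3, -0.4]
grip_width: 25.9
```

Run:
```python
from h import *
move([588.8,89.4,69],84.5)
m=manip.camera_model("wrist");im=manip.capture("wrist")
print(proj(m,ch([-42,-72,96])))
cv2.imwrite("pics/w6.png",im[:,:,::-1])
```

```text
shift [1.90e-03 1.00e-04 1.05e-01] roll -0.01 yaw 84.49 q6 8.1 tcp [587.2  89.5 174. ] t 16.2667 F [ 0.1 -0.3 -0.4] w 25.9
[[276.89300427 218.75553682]]
```

View pics/w6.png

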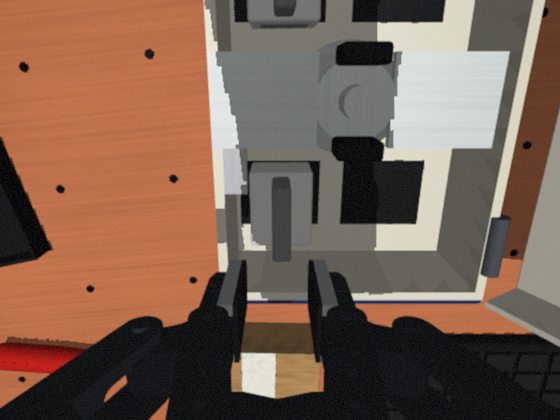

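The rib runs from (281,178) to (281,260), about 3 mm to +x of my prediction. I'll correct for that, descend and grip.

move_arm(motion=[0.002,0.003,0.03,0,0.002,0.003,0.06,0,0.002,0.003,0.085,0,0.002,0.003,0.1,0,0.002,0.003,0.105,0,0.002,0.003,0.105,0,0.002,0.003,0.105,0], jaw=0.3)

```text
time_s: 16.9
tcp_pos: [589.6, 92.3, 69.7]
tcp_rot: [[-0.995, 0.095, 0.034], [0.095, 0.995, -0.003], [-0.034, -0.0, -0.999]]
contact_force: [0.9, 0.7, 0.7]
grip_width: 25.5
```

move_arm(motion=[0,0,0,0,0,0,0,0,0,0,0,0,0,0,0,0,0,0,0,0,0,0,0,0], jaw=0, newtons=50)

```text
time_s: 17.4
tcp_pos: [591.0, 92.3, 71.2]
tcp_rot: [[-0.995, 0.095, 0.037], [0.095, 0.995, -0.003], [-0.037, 0.0, -0.999]]
contact_force: [0.1, -0.2, 6.9]
grip_width: 10.9
```

move_arm(motion=[0,0,-0.015,0,0,0,-0.03,0,0,0,-0.05,0,0,0,-0.07,0,0,0,-0.09,0,0,0,-0.115,0,0,0,-0.13,0,0,0,-0.13,0,0,0,-0.13,0])

```text
time_s: 18.15
tcp_pos: [586.4, 92.8, 201.4]
tcp_rot: [[-0.995, 0.095, 0.038], [0.095, 0.995, -0.003], [-0.039, 0.0, -0.999]]
contact_force: [0.5, 0.1, -2.1]
grip_width: 10.8
```

```bash
cat > tray.py <<'E'
from h import *
im=manip.capture("top")[:,:,::-1].copy();cv2.imwrite("pics/topt.png",im)
hsv=cv2.cvtColor(im,cv2.COLOR_BGR2HSV)
b=((hsv[...,2]<70)).astype(np.uint8);b[:165]=0;b[290:]=0;b[:,:305]=0;b[:,412:]=0
b=cv2.morphologyEx(b,cv2.MORPH_OPEN,np.ones((7,7)));b=cv2.morphologyEx(b,cv2.MORPH_CLOSE,np.ones((25,25)))
T,bb=rect("top",b,22);print("tray",T,bb)
E
cat tray.py - <<'E' >/tmp/a.py
c=np.array(T[0])
for s in(50,-50):
    a=np.radians(6.9);p=c+s*np.array([np.cos(a),np.sin(a)]);print(p)
    move([*p,150],96.9)
E
PYTHONPATH=. python3 /tmp/a.py
```

```text
Traceback (most recent call last):
  File "h.py", line 1, in <module>
    import numpy as np, cv2, json
ModuleNotFoundError: No module named 'cv2'
```

```bash
mv /tmp/a.py a.py; python3 a.py
```

```text
tray ((541.210693359375, -223.61947631835938), (206.9366455078125, 180.29420471191406), 6.900341987609863) (323, 186, 70, 76)
[ 590.84856046 -217.61263438]
shift [-0.0332 -0.3084  0.0513] roll -12.37 yaw 84.53 q6 8.4 tcp [585.4  92.7 200.1] t 18.2 F [-0.1  0.5 -2. ] w 10.9
[ 491.57282626 -229.62631826]
shift [ 0.0644 -0.3298  0.0478] roll -12.37 yaw 84.53 q6 8.4 tcp [585.4  92.7 200.1] t 18.2 F [-0.1  0.5 -2. ] w 10.9
```

move_arm(motion=[-0.003,-0.03,0,-2,-0.007,-0.065,0,-4,-0.011,-0.1,0,-6,-0.015,-0.135,0,-8,-0.019,-0.17,0,-10,-0.022,-0.205,0,-12,-0.026,-0.24,0.01,-12.4,-0.03,-0.275,0.02,-12.4,-0.033,-0.308,0.04,-12.4,-0.033,-0.308,0.06,-12.4,-0.033,-0.308,0.09,-12.4,-0.033,-0.308,0.1,-12.4,-0.033,-0.308,0.1,-12.4])

```text
time_s: 19.28
tcp_pos: [587.8, -215.3, 95.4]
tcp_rot: [[-0.992, -0.12, 0.025], [-0.12, 0.993, 0.002], [-0.025, -0.001, -1.0]]
contact_force: [-0.7, 0.4, -1.4]
grip_width: 11.1
```

```bash
cat >> h.py <<'E'
def tool_shift(dz): print("z",dz)
E
python3 - <<'E'
from h import *
move([590.8,-217.6,47],96.9)
im=manip.capture("top");cv2.imwrite("pics/t7.png",im[:,:,::-1])
m=manip.camera_model("wrist");w=manip.capture("wrist")
print(proj(m,[[541.2-y*0.12*1-x*0,0,0] for x,y in [(0,0)]])[0][:0])
a=np.radians(6.9)
for x,y in((105,90),(105,-90),(-105,90),(-105,-90)):
    X=[541.2+x*np.cos(a)-y*np.sin(a),-223.6+x*np.sin(a)+y*np.cos(a),22];print(x,y,proj(m,X).round())
cv2.imwrite("pics/w7.png",np.hstack([cv2.resize(w[:,:,::-1],(400,300)),cv2.resize(im[120:300,240:480,::-1],(400,300))]))
E
```

```text
shift [-0.0014 -0.0026  0.0485] roll 0.0 yaw 96.9 q6 -33.3 tcp [ 587.8 -215.3   95.4] t 19.2833 F [-0.7  0.4 -1.4] w 11.1
[]
105 90 [[409. 296.]]
105 -90 [[138. 295.]]
-105 90 [[460. -83.]]
-105 -90 [[ 87. -84.]]
```

View pics/w7.png

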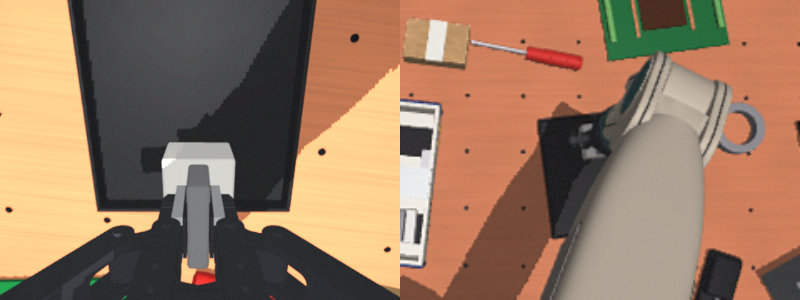

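The tray corners are at (413,295) and (137,297), exactly where predicted, so the cartridge is centred over its place. I'll lower and release it.

move_arm(motion=[-0.001,-0.002,0.02,0,-0.001,-0.002,0.035,0,-0.001,-0.002,0.045,0,-0.001,-0.002,0.05,0,-0.001,-0.002,0.05,0,-0.001,-0.002,0.05,0])

```text
time_s: 19.88
tcp_pos: [595.1, -218.6, 51.3]
tcp_rot: [[-0.992, -0.121, 0.034], [-0.122, 0.993, -0.003], [-0.034, -0.007, -0.999]]
contact_force: [-1.3, -0.2, -1.2]
grip_width: 10.8
```

move_arm(motion=[0,0,0,0,0,0,0,0,0,0,0,0,0,0,0,0,0,0,0,0,0,0,-0.02,0,0,0,-0.05,0,0,0,-0.09,0,0,0,-0.13,0,0,0,-0.155,0,0,0,-0.155,0], jaw=0.3)

```text
time_s: 20.8
tcp_pos: [593.9, -220.2, 214.4]
tcp_rot: [[-0.992, -0.121, 0.047], [-0.122, 0.993, -0.009], [-0.045, -0.014, -0.999]]
contact_force: [0.3, -1.1, 1.6]
grip_width: 25.3
```

Run:
```python
from h import *
# cartridge1 rib ~ chassis (-40,70)
move([*ch([-40,70,0])[:2],200],84.5)
```

```text
shift [0.1051 0.3409 0.0048] roll 12.47 yaw 96.97 q6 -33.5 tcp [ 593.9 -220.2  214.4] t 20.8 F [ 0.3 -1.1  1.6] w 25.3
```

move_arm(motion=[0.01,0.033,0,3,0.02,0.066,0,6,0.03,0.1,0,9,0.041,0.133,0,12.5,0.051,0.166,0,12.5,0.062,0.2,0,12.5,0.072,0.233,0,12.5,0.082,0.266,0,12.5,0.093,0.3,0,12.5,0.1,0.325,0.005,12.5,0.105,0.341,0.02,12.5,0.105,0.341,0.035,12.5,0.105,0.341,0.035,12.5,0.105,0.341,0.035,12.5,0.105,0.341,0.035,12.5], jaw=0.3)

```text
time_s: 22.05
tcp_pos: [450.5, 104.9, 170.3]
tcp_rot: [[-0.994, 0.097, 0.047], [0.096, 0.995, -0.009], [-0.048, -0.004, -0.999]]
contact_force: [0.1, 0.0, 0.1]
grip_width: 25.7
```

```bash
python3 - <<'E'
from h import *
m=manip.camera_model("wrist");im=manip.capture("wrist")
cv2.imwrite("pics/w8.png",im[:,:,::-1])
for p in ([-40,70,96],[-40,45,96],[-40,95,96]):print(proj(m,ch(p)).round())
move([*ch([-40,70,0])[:2],69],84.5)
E
python3 tray.py
```

```text
[[277. 213.]]
[[277. 250.]]
[[277. 173.]]
shift [0.0074 0.0007 0.1014] roll -0.07 yaw 84.43 q6 11.1 tcp [450.9 104.8 170.6] t 22.1 F [-0.5  0.9 -0.7] w 26.0
tray ((541.210693359375, -223.61947631835938), (206.9365997314453, 180.29420471191406), 6.900345325469971) (323, 186, 70, 77)
```

View pics/w8.png

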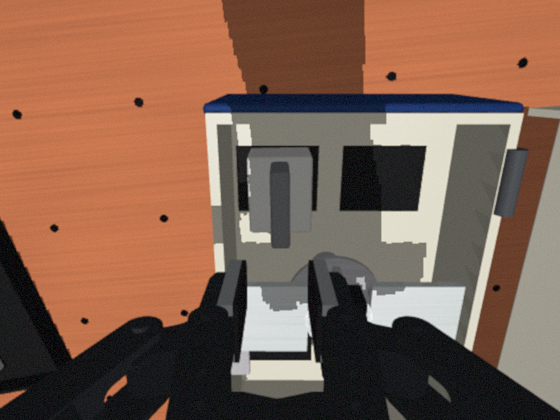

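The rib runs from (281,163) to (281,247), about 2.5 mm to +x. I'll correct for that and grasp.

move_arm(motion=[0.007,0.003,0.03,0,0.007,0.003,0.06,0,0.007,0.003,0.085,0,0.007,0.003,0.1,0,0.007,0.003,0.1015,0,0.007,0.003,0.1015,0], jaw=0.3)

```text
time_s: 22.65
tcp_pos: [449.2, 107.0, 68.8]
tcp_rot: [[-0.994, 0.098, 0.047], [0.098, 0.995, -0.009], [-0.048, -0.004, -0.999]]
contact_force: [-0.2, 0.3, 0.2]
grip_width: 25.8
```

move_arm(motion=[0,0,0,0,0,0,0,0,0,0,0,0,0,0,0,0,0,0,0,0,0,0,0,0,0,0,-0.015,0,0,0,-0.03,0,0,0,-0.05,0,0,0,-0.07,0,0,0,-0.09,0,0,0,-0.115,0,0,0,-0.135,0,0,0,-0.135,0,0,0,-0.135,0,0,0,-0.135,0], jaw=0, newtons=50)

```text
time_s: 23.98
tcp_pos: [441.9, 108.2, 202.5]
tcp_rot: [[-0.994, 0.098, 0.045], [0.098, 0.995, -0.009], [-0.046, -0.005, -0.999]]
contact_force: [1.2, 0.4, -1.8]
grip_width: 11.1
```

```bash
python3 a.py
```

```text
tray ((541.1751098632812, -223.60968017578125), (206.7451934814453, 180.311767578125), 6.7974958419799805) (323, 186, 70, 76)
[ 590.81297696 -217.60283823]
shift [-0.1781 -0.3093  0.0614] roll -12.53 yaw 84.37 q6 11.7 tcp [441.4 108.2 201.9] t 24.0333 F [-0.2  0.2 -0.6] w 10.6
[ 491.53724277 -229.61652212]
shift [-0.0805 -0.331   0.0572] roll -12.53 yaw 84.37 q6 11.7 tcp [441.4 108.2 201.9] t 24.0333 F [-0.2  0.2 -0.6] w 10.6
```

move_arm(motion=[-0.008,-0.03,0,-2,-0.016,-0.065,0,-4,-0.024,-0.1,0,-6,-0.032,-0.135,0,-8,-0.04,-0.17,0,-10,-0.05,-0.205,0,-12,-0.06,-0.24,0.015,-12.5,-0.07,-0.275,0.03,-12.5,-0.08,-0.31,0.05,-12.5,-0.08,-0.331,0.075,-12.5,-0.078,-0.331,0.1,-12.5,-0.078,-0.331,0.112,-12.5,-0.078,-0.331,0.112,-12.5,-0.078,-0.331,0.112,-12.5])

```text
time_s: 25.2
tcp_pos: [489.5, -228.8, 92.8]
tcp_rot: [[-0.992, -0.119, 0.039], [-0.12, 0.993, -0.006], [-0.038, -0.011, -0.999]]
contact_force: [0.0, -0.6, -0.9]
grip_width: 11.0
```

Run:
```python
from h import *
move([491.5,-229.6,47],96.9)
im=manip.capture("top")
m=manip.camera_model("wrist");w=manip.capture("wrist")
a=np.radians(6.9)
for x,y in((105,90),(105,-90),(-105,90),(-105,-90)):
    X=[541.2+x*np.cos(a)-y*np.sin(a),-223.6+x*np.sin(a)+y*np.cos(a),22];print(x,y,(proj(m,X)*400/560).round())
cv2.imwrite("pics/w9.png",np.hstack([cv2.resize(w[:,:,::-1],(400,300)),cv2.resize(im[120:300,240:480,::-1],(400,300))]))
```

```text
shift [-0.0001 -0.0005  0.0458] roll -0.06 yaw 96.84 q6 -39.2 tcp [ 489.5 -228.8   92.8] t 25.2 F [ 0.  -0.6 -0.9] w 11.0
105 90 [[285. 295.]]
105 -90 [[112. 294.]]
-105 90 [[314.  90.]]
-105 -90 [[83. 90.]]
```

View pics/w9.png

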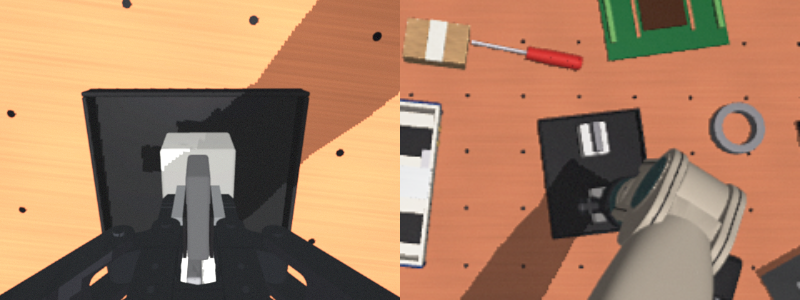

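The first cartridge stands in the tray, and the second is over the tray's near half. I'll lower and release it.

move_arm(motion=[0,0,0.02,0,0,0,0.035,0,0,0,0.045,0,0,0,0.05,0,0,0,0.05,0,0,0,0.05,0])

```text
time_s: 25.8
tcp_pos: [494.6, -230.5, 46.2]
tcp_rot: [[-0.992, -0.12, 0.045], [-0.121, 0.993, -0.01], [-0.044, -0.015, -0.999]]
contact_force: [0.5, -1.0, -2.3]
grip_width: 11.3
```

move_arm(motion=[0,0,0,0,0,0,0,0,0,0,0,0,0,0,0,0,0,0,0,0,0,0,-0.02,0,0,0,-0.05,0,0,0,-0.09,0,0,0,-0.13,0,0,0,-0.165,0,0,0,-0.2,0,0,0,-0.21,0,0,0,-0.21,0,0,0,-0.21,0,0,0,-0.21,0], jaw=0.3)

```text
time_s: 27.05
tcp_pos: [483.9, -227.7, 253.8]
tcp_rot: [[-0.992, -0.12, 0.042], [-0.12, 0.993, -0.008], [-0.041, -0.013, -0.999]]
contact_force: [0.5, -0.8, -1.0]
grip_width: 25.5
```

Run:
```python
from h import *
move(ch([1,0,200]),174.5)
```

```text
shift [-0.0799  0.3605  0.0524] roll -77.6 yaw 96.9 q6 -39.5 tcp [ 483.9 -227.7  253.8] t 27.05 F [ 0.5 -0.8 -1. ] w 25.5
```

move_arm(motion=[-0.008,0.036,0,-7,-0.016,0.072,0,-14,-0.024,0.108,0,-21,-0.032,0.144,0,-28,-0.04,0.18,0,-35,-0.048,0.216,0.01,-42,-0.056,0.252,0.02,-49,-0.064,0.288,0.03,-56,-0.072,0.324,0.04,-63,-0.08,0.36,0.05,-70,-0.08,0.36,0.052,-77,-0.08,0.36,0.052,-77.6,-0.08,0.36,0.052,-77.6,-0.08,0.36,0.052,-77.6,-0.08,0.36,0.052,-77.6], jaw=1)

```text
time_s: 28.3
tcp_pos: [522.1, 137.8, 200.1]
tcp_rot: [[-0.099, -0.994, 0.041], [-0.995, 0.099, -0.008], [0.004, -0.042, -0.999]]
contact_force: [-0.0, -1.1, 0.3]
grip_width: 85.5
```

Run:
```python
from h import *
move([523,138,104],175.0)
m=manip.camera_model("wrist");im=manip.capture("wrist")
print(proj(m,[523,138,128]))
g=cv2.resize(im[:,:,::-1],(400,300))
t=manip.capture("top")
cv2.imwrite("pics/w10.png",np.hstack([g,cv2.resize(t[120:300,240:480,::-1],(400,300))]))
```

```text
shift [-0.0007  0.0032  0.096 ] roll -0.68 yaw 174.32 q6 -76.0 tcp [522.1 137.8 200.1] t 28.3 F [-0.  -1.1  0.3] w 85.5
[[280.54740844 222.34298883]]
```

View pics/w10.png

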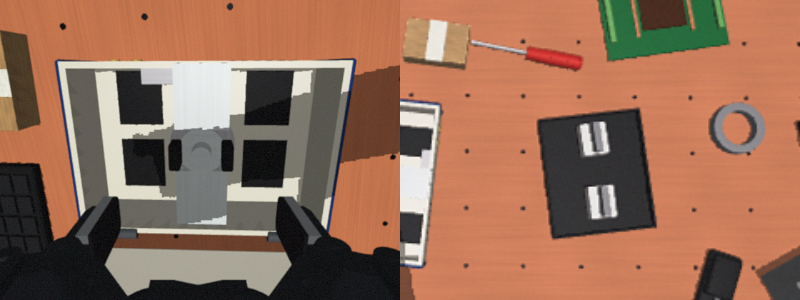

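Both cartridges stand on the tray floor at (593,138) and (601,202), and the bay is empty. The retainer is at (201,156). I'll squeeze it and turn it back.

move_arm(motion=[-0.001,0.003,0.03,-0.7,-0.001,0.003,0.06,-0.7,-0.001,0.003,0.085,-0.7,-0.001,0.003,0.096,-0.7,-0.001,0.003,0.096,-0.7,-0.001,0.003,0.096,-0.7])

```text
time_s: 28.9
tcp_pos: [523.8, 138.0, 104.9]
tcp_rot: [[-0.087, -0.995, 0.042], [-0.996, 0.087, -0.008], [0.004, -0.043, -0.999]]
contact_force: [1.1, -0.3, 0.6]
grip_width: 85.3
```

move_arm(motion=[0,0,0,0,0,0,0,0,0,0,0,0,0,0,0,0,0,0,0,0,0,0,0,0,0,0,0,0], jaw=0, newtons=40)

```text
time_s: 29.48
tcp_pos: [523.5, 138.4, 107.7]
tcp_rot: [[-0.087, -0.995, 0.042], [-0.996, 0.087, -0.007], [0.004, -0.043, -0.999]]
contact_force: [-6.4, -0.4, 14.5]
grip_width: 40.1
```

move_arm(motion=[0,0,0,7,0,0,0,14,0,0,0,21,0,0,0,28,0,0,0,35,0,0,0,42,0,0,0,49,0,0,0,56,0,0,0,63,0,0,0,70,0,0,0,77,0,0,0,84,0,0,0,91,0,0,0,91.5,0,0,0,91.5,0,0,0,91.5,0,0,0,91.5])

```text
time_s: 30.9
tcp_pos: [524.2, 137.2, 108.3]
tcp_rot: [[-0.993, 0.11, 0.044], [0.11, 0.994, -0.011], [-0.045, -0.006, -0.999]]
contact_force: [2.3, -5.3, -0.9]
grip_width: 39.8
```

move_arm(motion=[0,0,0,0,0,0,0,0,0,0,0,0,0,0,0,0,0,0,0,0,0,0,-0.03,0,0,0,-0.06,0,0,0,-0.1,0,0,0,-0.14,0,0,0,-0.17,0,0,0,-0.2,0,0,0,-0.21,0,0,0,-0.21,0,0,0,-0.21,0,0,0,-0.21,0], jaw=1)

```text
time_s: 32.15
tcp_pos: [513.9, 139.3, 315.8]
tcp_rot: [[-0.993, 0.11, 0.04], [0.11, 0.994, -0.011], [-0.041, -0.007, -0.999]]
contact_force: [0.1, 0.6, -0.5]
grip_width: 85.4
```

Run:
```python
from h import *
m=manip.camera_model("wrist");im=manip.capture("wrist")
print(proj(m,[523,138,128]))
cv2.imwrite("pics/w11.png",im[:,:,::-1])
hd=lambda th: ch([97-222*np.cos(th)+20*np.sin(th),55,97+222*np.sin(th)+20*np.cos(th)])
print(hd(2.08)-[0,0,18.7])
move(hd(2.08)-[0,0,18.7]+[0,0,70],84.5)
```

```text
[[277.32288934 180.90136485]]
[488.59649458 365.33001118 262.3858794 ]
shift [ 0.0491  0.2218 -0.0205] roll -0.84 yaw 83.66 q6 15.1 tcp [513.7 139.3 315.4] t 32.2 F [-0.2  0.2 -0.7] w 85.6
```

View pics/w11.png

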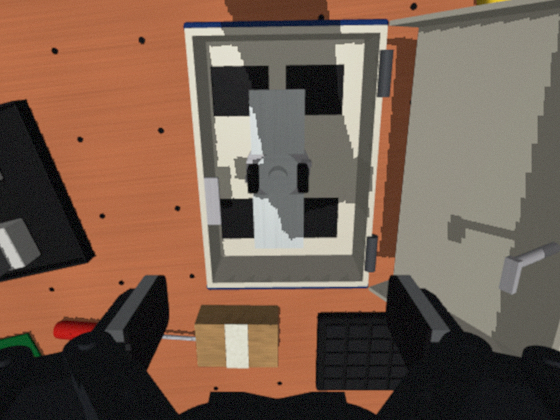

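The retainer is locked: bar along chassis y, tabs out at (252,178) and (303,178). Now I'll take the panel handle again.

move_arm(motion=[0.0,0,-0.025,-0.8,0.005,0.025,-0.03,-0.8,0.012,0.06,-0.03,-0.8,0.02,0.095,-0.03,-0.8,0.027,0.13,-0.03,-0.8,0.034,0.165,-0.03,-0.8,0.04,0.2,-0.025,-0.8,0.045,0.221,-0.02,-0.8,0.045,0.222,-0.02,-0.8,0.045,0.222,0.01,-0.8,0.045,0.222,0.035,-0.8,0.045,0.222,0.05,-0.8,0.045,0.222,0.05,-0.8,0.045,0.222,0.05,-0.8], jaw=0.45)

```text
time_s: 33.37
tcp_pos: [494.4, 362.9, 259.8]
tcp_rot: [[-0.995, 0.097, 0.035], [0.097, 0.995, -0.014], [-0.036, -0.011, -0.999]]
contact_force: [0.7, -0.4, 0.8]
grip_width: 38.5
```

Run:
```python
from h import *
move([492.4,364.9,265],84.5)
```

```text
shift [ 0.002   0.0018 -0.0053] roll -0.08 yaw 84.42 q6 36.6 tcp [494.4 362.9 259.8] t 33.3667 F [ 0.7 -0.4  0.8] w 38.5
```

Now I'll raise it slightly and close on the bar.

move_arm(motion=[0,0.001,-0.003,0,0,0.001,-0.003,0,0,0.001,-0.003,0,0,0.001,-0.003,0,0,0.001,-0.003,0,0,0.001,-0.003,0,0,0.001,-0.003,0,0,0.001,-0.003,0], jaw=0, newtons=30)

```text
time_s: 34.03
tcp_pos: [495.3, 364.8, 264.1]
tcp_rot: [[-0.995, 0.097, 0.038], [0.097, 0.995, -0.012], [-0.039, -0.008, -0.999]]
contact_force: [0.5, 2.6, 4.2]
grip_width: 11.0
```

Run:
```python
from h import *
s=manip.state();R=s["tcp_rot"];move([492.4,364.9,265],84.5)
hd=lambda th: ch([97-222*np.cos(th)+20*np.sin(th),55,97+222*np.sin(th)+20*np.cos(th)])-[0,0,18.7]
a=np.radians(84.5);v=s["tcp_pos"]-ch([0,0,0]);cx=v[0]*np.cos(a)+v[1]*np.sin(a)
th0=np.arctan2(s["tcp_pos"][2]+18.7-97,97-cx)-np.arctan2(20,222);print(th0,np.hypot(s["tcp_pos"][2]+18.7-97,97-cx))
for th in np.linspace(th0,1.0,19): print(round(th,2),(R.T@(hd(th)-hd(th0))/1000).round(3))
```

```text
shift [ 0.0028 -0.0002 -0.001 ] roll -0.06 yaw 84.44 q6 36.7 tcp [495.3 364.8 264.1] t 34.0333 F [0.5 2.6 4.2] w 11.0
2.0762158426845105 224.3622977711287
2.08 [0. 0. 0.]
2.02 [-0.    -0.011 -0.007]
1.96 [-0.001 -0.023 -0.013]
1.9 [-0.001 -0.035 -0.019]
1.84 [-0.001 -0.047 -0.024]
1.78 [-0.001 -0.06  -0.028]
1.72 [-0.001 -0.073 -0.032]
1.66 [-0.001 -0.086 -0.034]
1.6 [-0.002 -0.099 -0.036]
1.54 [-0.002 -0.113 -0.037]
1.48 [-0.002 -0.126 -0.037]
1.42 [-0.002 -0.139 -0.037]
1.36 [-0.002 -0.152 -0.035]
1.3 [-0.001 -0.166 -0.033]
1.24 [-0.001 -0.179 -0.03 ]
1.18 [-0.001 -0.191 -0.027]
1.12 [-0.001 -0.204 -0.022]
1.06 [-0.001 -0.216 -0.017]
1.0 [-0.001 -0.228 -0.011]
```

move_arm(motion=[0,-0.011,-0.007,0,-0.001,-0.023,-0.013,0,-0.001,-0.035,-0.019,0,-0.001,-0.047,-0.024,0,-0.001,-0.06,-0.028,0,-0.001,-0.073,-0.032,0,-0.001,-0.086,-0.034,0,-0.002,-0.099,-0.036,0,-0.002,-0.113,-0.037,0,-0.002,-0.126,-0.037,0,-0.002,-0.139,-0.037,0,-0.002,-0.152,-0.035,0,-0.001,-0.166,-0.033,0,-0.001,-0.179,-0.03,0,-0.001,-0.191,-0.027,0,-0.001,-0.204,-0.022,0,-0.001,-0.216,-0.017,0,-0.001,-0.228,-0.011,0,-0.001,-0.228,-0.011,0,-0.001,-0.228,-0.011,0])

```text
time_s: 35.7
tcp_pos: [473.2, 136.0, 276.8]
tcp_rot: [[-0.994, 0.099, 0.037], [0.098, 0.995, -0.016], [-0.038, -0.012, -0.999]]
contact_force: [-0.7, -4.9, 4.2]
grip_width: 10.8
```

Run:
```python
from h import *
s=manip.state();R=s["tcp_rot"];move(ch([-123,55,98]),84.5)
hd=lambda th: ch([97-222*np.cos(th)+20*np.sin(th),55,97+222*np.sin(th)+20*np.cos(th)])-[0,0,18.7]
a=np.radians(84.5);v=s["tcp_pos"]-ch([0,0,0]);cx=v[0]*np.cos(a)+v[1]*np.sin(a)
th0=np.arctan2(s["tcp_pos"][2]+18.7-97,97-cx)-np.arctan2(20,222);print(th0,np.hypot(s["tcp_pos"][2]+18.7-97,97-cx))
for th in np.linspace(th0,0,18): print(round(th,2),(R.T@(hd(th)-s["tcp_pos"])/1000).round(3))
```

```text
shift [ 0.0132 -0.1138  0.1798] roll -0.17 yaw 84.33 q6 14.9 tcp [473.2 136.  276.8] t 35.7 F [-0.7 -4.9  4.2] w 10.8
0.9980556838960154 224.13910189179586
1.0 [0.007 0.001 0.001]
0.94 [ 0.007 -0.011  0.007]
0.88 [ 0.007 -0.022  0.015]
0.82 [ 0.007 -0.032  0.022]
0.76 [ 0.008 -0.042  0.031]
0.7 [ 0.008 -0.052  0.04 ]
0.65 [ 0.008 -0.061  0.049]
0.59 [ 0.009 -0.069  0.059]
0.53 [ 0.009 -0.077  0.07 ]
0.47 [ 0.009 -0.084  0.081]
0.41 [ 0.01  -0.09   0.092]
0.35 [ 0.01  -0.096  0.104]
0.29 [ 0.011 -0.101  0.116]
0.23 [ 0.011 -0.106  0.128]
0.18 [ 0.012 -0.109  0.141]
0.12 [ 0.012 -0.112  0.154]
0.06 [ 0.013 -0.114  0.167]
0.0 [ 0.013 -0.116  0.18 ]
```

move_arm(motion=[0,-0.011,0.007,0,0,-0.022,0.015,0,0,-0.032,0.022,0,0.001,-0.042,0.031,0,0.001,-0.052,0.04,0,0.001,-0.061,0.049,0,0.002,-0.069,0.059,0,0.002,-0.077,0.07,0,0.002,-0.084,0.081,0,0.003,-0.09,0.092,0,0.003,-0.096,0.104,0,0.004,-0.101,0.116,0,0.004,-0.106,0.128,0,0.005,-0.109,0.141,0,0.005,-0.112,0.154,0,0.006,-0.114,0.167,0,0.006,-0.116,0.18,0,0.006,-0.116,0.184,0,0.006,-0.116,0.186,0,0.006,-0.116,0.186,0])

```text
time_s: 37.37
tcp_pos: [461.8, 17.6, 93.6]
tcp_rot: [[-0.995, 0.099, 0.035], [0.098, 0.995, -0.017], [-0.036, -0.014, -0.999]]
contact_force: [-9.6, -0.0, 19.9]
grip_width: 10.7
```

Run:
```python
from h import *
move(ch([-125,55,98]),84.5)
```

```text
shift [ 0.0065  0.001  -0.0047] roll -0.17 yaw 84.33 q6 0.3 tcp [461.8  17.6  93.6] t 37.3667 F [-9.6 -0.  19.9] w 10.7
```

The panel reached its stop with a 20 N reaction. I'll release and go over the key.

move_arm(motion=[0,0,-0.001,0,0,0,-0.001,0,0,0,-0.001,0,0,0,-0.001,0,0,0,-0.001,0,0,0,-0.03,0,0,0,-0.06,0,0,0,-0.09,0,0,0,-0.12,0,-0.02,0.015,-0.15,0,-0.04,0.04,-0.155,0,-0.07,0.065,-0.155,0,-0.079,0.075,-0.155,0,-0.079,0.075,-0.155,0,-0.079,0.075,-0.155,0,-0.079,0.075,-0.155,0], jaw=0.4)

```text
time_s: 38.7
tcp_pos: [541.0, 86.6, 249.3]
tcp_rot: [[-0.995, 0.099, 0.032], [0.098, 0.995, -0.018], [-0.033, -0.015, -0.999]]
contact_force: [-0.6, 0.9, -0.1]
grip_width: 34.5
```

```bash
python3 - <<'E'
from h import *
move([547.7,85.2,154],85.0)
m=manip.camera_model("wrist");im=manip.capture("wrist")
print(proj(m,[547.7,85.2,172]))
for p in ([-80,-133,137],[97,-133,137]): print(proj(m,ch(p)))
cv2.imwrite("pics/w12.png",im[:,:,::-1])
E
python3 tray.py
```

```text
shift [-0.0036  0.0007  0.0954] roll -0.68 yaw 84.32 q6 8.6 tcp [541.   86.6 249.3] t 38.7 F [-0.6  0.9 -0.1] w 34.5
[[276.67488217 225.80208556]]
[[240.94054885 327.66138003]]
[[462.76232713 329.24868652]]
tray ((551.9903564453125, -214.23098754882812), (206.72860717773438, 180.02915954589844), 6.911902904510498) (320, 182, 70, 77)
```

View pics/w12.png

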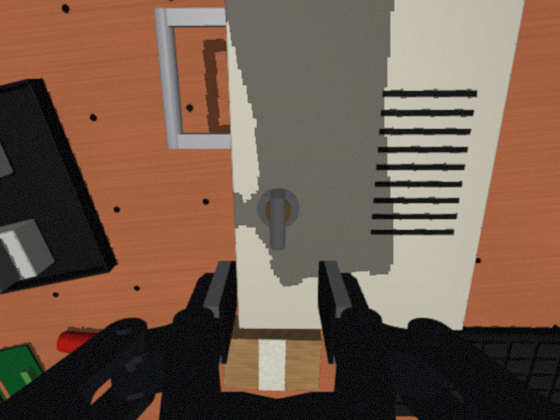

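The panel is shut and the key bow is along chassis y at (277,222), as predicted. The tray has been nudged about 14 mm, with both cartridges still in it. I'll lock the key.

move_arm(motion=[-0.0035,0.001,0.03,-0.7,-0.0035,0.001,0.06,-0.7,-0.0035,0.001,0.085,-0.7,-0.0035,0.001,0.095,-0.7,-0.0035,0.001,0.095,-0.7,-0.0035,0.001,0.095,-0.7])

```text
time_s: 39.3
tcp_pos: [547.3, 85.0, 155.1]
tcp_rot: [[-0.996, 0.088, 0.032], [0.088, 0.996, -0.018], [-0.034, -0.015, -0.999]]
contact_force: [-0.5, -0.0, 0.1]
grip_width: 34.1
```

move_arm(motion=[0,0,0,0,0,0,0,0,0,0,0,0,0,0,0,0,0,0,0,0,0,0,0,0,0,0,0,0,0,0,0,0], jaw=0, newtons=40)

```text
time_s: 39.97
tcp_pos: [548.8, 84.8, 157.4]
tcp_rot: [[-0.995, 0.089, 0.036], [0.088, 0.996, -0.018], [-0.037, -0.015, -0.999]]
contact_force: [-1.6, -0.4, 7.1]
grip_width: 9.0
```

move_arm(motion=[0,0,0,7,0,0,0,14,0,0,0,21,0,0,0,28,0,0,0,35,0,0,0,42,0,0,0,49,0,0,0,56,0,0,0,63,0,0,0,70,0,0,0,77,0,0,0,84,0,0,0,90,0,0,0,91,0,0,0,91,0,0,0,91,0,0,0,91])

```text
time_s: 41.38
tcp_pos: [548.0, 84.2, 157.4]
tcp_rot: [[0.104, 0.994, 0.034], [0.994, -0.104, -0.02], [-0.016, 0.036, -0.999]]
contact_force: [-3.2, -2.4, 3.2]
grip_width: 8.9
```

move_arm(motion=[0,0,0,0,0,0,0,0,0,0,0,0,0,0,0,0,0,0,-0.04,0,0,0,-0.08,0,0,0,-0.12,0,0,0,-0.14,0,0,0,-0.14,0,0,0,-0.14,0,0,0,-0.14,0], jaw=0.4)

```text
time_s: 42.3
tcp_pos: [542.8, 87.1, 296.4]
tcp_rot: [[0.104, 0.994, 0.033], [0.994, -0.104, -0.019], [-0.016, 0.035, -0.999]]
contact_force: [-0.7, -0.1, 0.2]
grip_width: 34.7
```

Run:
```python
from h import *
im=manip.capture("wrist");t=manip.capture("top")
print(manip.state()["time_s"],manip.state()["contact_force"])
cv2.imwrite("pics/w13.png",np.hstack([cv2.resize(im[:,:,::-1],(400,300)),cv2.resize(t[120:300,240:480,::-1],(400,300))]))
```

```text
42.4 [-0.59852337 -0.41486679 -0.24400771]
```

View pics/w13.png

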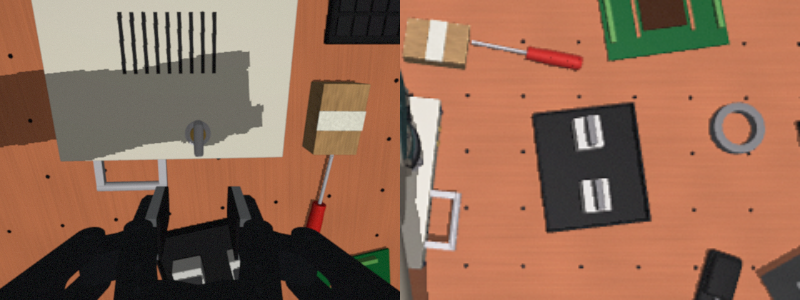

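The key bow is back along chassis x at (198,138) and square to the panel edge. The panel is shut, and both cartridges stand apart in the tray at (588,133) and (596,195). The arm is clear, so I'm handing in.

```bash
python3 -c "
from bench import manip
print(manip.finish_job())"
```

```text
the job is handed in; nothing more can be done
None
```

The job is done and handed in at about 42 s of robot time; the system gave no verdict. I unlocked the key, opened the panel and turned the retainer clear. I then moved the cartridges to the tray, locked the retainer, shut the panel and locked the key again.

Only two cartridges were present, cartridge1 and cartridge3.

**What the last checks showed:**
- **Panel and key:** the panel is shut (it met its stop with about 20 N), and the key bow lies along chassis x again.
- **Retainer:** the bar was back along chassis y with both tabs out, seen just before I shut the panel.
- **Cartridges:** both stand apart on the tray floor.
- **Other things on the bench:** the ones in my last view had not visibly moved, but I did not measure them or look again at the mug and the meter.
- **Arm:** it is raised clear and touching nothing.

**What differed from the description or expectation:**
- **Ribs:** they ran along chassis y, not x, so I gripped them across x.
- **Tray:** it was knocked about 14 mm aside after both cartridges were in it, and they stayed in place.
- **Tool tilt:** the gripper drifted about 2 to 3° off vertical during the run, with no visible effect.
- **First cartridge:** it was let go about 5 mm above the tray floor, but stood upright.

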